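# Load a loudspeaker driver into the spring loading column

## Robot

A 6-joint arm with a two-finger parallel gripper is mounted at the origin on a cart in front of the work surface, level with it; the furniture and walls round the work are solid. World frame = base frame: x ahead of the robot, y to its left, z up, the work surface at z = 0. Lengths are in m, angles in rad, forces in N, time in s.
With the tool pointing down it reaches from about 0.35 to 0.875 m from the base axis. Payload 4.2 kg.
Tool frame: the origin (TCP) lies on the mounting face of the last link; the fingertips stand 182 mm ahead of it and the grasp point (between the pads) lies 164 mm ahead of it; z points along the fingers, y is the line along which they close (so a half turn about z gives the same grasp; the last joint's range is limited). The gripper opens to 87 mm and grips with 3 to 60 N. Pads are 19 mm wide; open, the fingers measure 117 mm over their backs; the gripper's body (75 mm by 190 mm) begins 51 mm behind the grasp point.
Start: joints at [-0.976, 0.385, 0.008, 0, -1.194, -0.259], TCP at [0.206, -0.59, 0.405] pointing down, gripper open.
Joint ranges: [-3.14, 3.14], [-1.21, 2.06], [-1.07, 1.41], [-3.16, 2.05], [-2.99, -0.16], [-3.1, 3.1]. Speed limits (rad/s): [2.79, 2.79, 3.14, 3.14, 3.14, 3.14].

## Interface

Orientations are given as a unit quaternion [w, x, y, z].
In Python, from workcell import * gives the robot as it stands. The module is installed in compiled form; this text tells all that it offers.
- The arm moves only by the shell command python3 -m crank 'ROWS' [OPENING] [FORCE]. ROWS is JSON, a list of rows, each an object with "slide": the shift along the tool's x, y, z in m, a list of three; "rot": the turn, a rotation vector about the tool's x, y, z in rad, a list of three. In form: [{"slide": [dx, dy, dz], "rot": [rx, ry, rz]}, ...]. A call has 1 to 20 rows; each row shifts and turns the commanded pose from where the row before left it, along the tool's axes as they then stand; what a row does not reach is not made up. A row lasts 1/12 s, in which the tool goes at most 41.7 mm and 7.16 degrees, less where a joint would pass 70% of its speed; a pose out of reach is approached as far as the arm can. A call is refused whole if a number of a shift passes 0.0417 or a number of a turn 0.125, either way. A call with a gripper value outside its range is refused whole. OPENING is the opening, from -1 (shut) to 1 (fully open), set as the call begins (- or left out, the last holds). The fingers move at their own pace and stop on an object; FORCE is the grip in N (left out, the last holds). Time passes only in rows, so rows that do not move let the fingers close. It gives the time, the measured TCP pose, the force, the opening and the grip force at its end, in the units of the state.
- state(): the state, without advancing time (a new reading comes with each control period).
- capture(name): name is "scene" or "top" or "wrist"; returns a dict with "pixels" (480x640x3 uint8, red, green, blue), "fx", "fy", "cx", "cy" (pixels), "view" (4x4, takes a point from world to camera coordinates). Camera axes: x right, y up, looking along -z (the intrinsics and any distortion apply to the point x, -y, -z); pixel columns grow to the right and rows downward; lengths in m; the calibration is good to about 2 mm. A picture is of the moment at which its call begins. There is no depth.
- hand_in(): hands the job in; it is judged then, once.
The state is a dict: "time": time; "joint_positions": joint angles; "joint_vel": joint speeds; "joint_torque": joint torques, N m; "position": TCP position; "orientation": TCP orientation; "contact_force": force on the tool from outside, world axes, zero at the start; "moment": the same for the moment, N m; "finger_gap": finger opening in m; "finger_force": force on a finger pad.
Only numpy, scipy, OpenCV 4.12 (cv2) and the standard library are available. Lean on these libraries where they do the work, as an engineer would, in place of code of your own. Each camera call takes 0.05 s, during which the arm holds its last target. There are 200 camera calls.

## Task

Of the two loose loudspeaker drivers on the open table top, take the one with the yellow coil gauge in its centre and set it upright in the cup of the spring loading column. Push it straight down against the spring until both spring tongues have snapped in over its rim, then let go and move the hand clear, leaving the driver held down level. Leave the bare driver without a gauge where it stands.

Things in the scene. Friction and masses are not known exactly. Their poses are not given: they have to be found in the camera images.
- driver_mid (a point): Driver to load: its centre, 30 mm above its underside. Upright round loudspeaker driver, 0.21 kg: dark 60 mm boot 18 mm high at the foot, grey basket, black 76 mm flange with its top 19 mm above this point (take it as a flat disc), yellow gauge stub 18 mm wide in the middle, from 19 to 30 mm above this point. Grip the gauge from above, any way round, finger tips just clear of the flange.
- bare_mid (a point): The other loose driver: its centre, on its axis, 25 mm above its underside. Same kind, 76 mm flange, 49 mm high, but without a yellow gauge in the middle. A bystander. Right of both drivers (-y) the table carries fixed equipment, among it a lever press about 350 mm high at x 0.4 to 0.6, y -0.17 to -0.06 and a cabinet 170 mm high in front of it: pass well above these.
- column: Spring loading column, an aluminium fixture fixed to the table. Origin on its axis at table height, z up, y from post to post. Base plate 100 x 136 mm, two posts 126 mm high at +y and -y, 104 mm apart inside, a cup on a spring stem between them. Above the cup its x sides are open: have the fingers open along x, or no wider than 40 mm, so that they do not push the tongues.
- cup_floor (a point): Centre of the cup's floor, on the column's axis, where the driver's underside comes to rest; 70 mm above the table when the cup is up. Round aluminium cup, bore 70 mm, its mouth flaring to about 88 mm across 16 mm above the floor. It moves only up and down.
- tip_left (a point): Tip of the spring tongue at the column's +y post (its twin hangs at -y). Steel, 20 mm wide, hinged on a pin 120 mm high and 47 mm from the axis, leaning in to this tip 31 mm from the axis, 93 mm high. A driver pushed down swings both tongues out with its flange; once the flange top is below the tips (2 mm round) they spring in over it and hold it at 91 mm above the table.
- plate (a joint): Downward travel of the cup, m: 0 up, about 0.028 with the driver caught, 0.036 at the hard stop. To catch, push to 0.030 or a little more. The spring carries the driver at 0; the push needed rises from about 3 N to about 13 N, the tongues adding a few newtons. A driver not caught is lifted back to 0.
Mind the look-alikes: they are no part of the job. What is shaped like the part that bears driver_mid but orange is not meant.

How it is judged:
At the end, for the whole second after the job is handed in: The driver with the gauge sits in the cup, held down by the tongues: the cup is down 24 to 33 mm, the driver's centre is 67 to 78 mm above the table and within 10 mm of the column's axis, the driver is upright within 8 degrees, and the bare driver is within 30 mm of where it stood (value of joint plate between 0.024 and 0.033 m and z of driver_mid in the frame of column between 0.067 and 0.078 m and horizontal distance between driver_mid and column below 0.01 m and angle between driver_mid's own z axis and vertical below 0.14 rad and distance of bare_mid from where it was at the start of the episode below 0.03 m); the robot touches nothing.
It also fails if it takes over 45 s, if anything falls off the work surface, if the arm or the gripper's body presses on something with over 40 N, if the wrist force passes 120 N, or if a joint passes its speed limit or range.

## Working session

There is one attempt and no reset: what is moved stays moved. The work goes in short steps, Python scripts to look and compute and a shell command to move; the robot and the scene stay as the last step left them, time stands still between calls to the robot, and variables do not carry over. Pictures are saved under pics/ and viewed, at most 10 in all, crops included, and the job is handed in when it is done.

```bash
mkdir -p pics; cat > h.py <<'E'
from workcell import *
import numpy as np, cv2, pickle
def snap(cam,name):
    c=capture(cam); cv2.imwrite(f'pics/{name}.png',c['pixels'][:,:,::-1]); pickle.dump(c,open(f'pics/{name}.pkl','wb')); return c
def ray(c,u,v):
    V=np.array(c['view']);R=V[:3,:3];o=-R.T@V[:3,3]
    k=np.array([[c['fx'],0,c['cx']],[0,c['fy'],c['cy']],[0,0,1]])
    d=np.array([(u-c['cx'])/c['fx'],-(v-c['cy'])/c['fy'],-1]);return o,R.T@d
def atz(c,u,v,z):
    o,d=ray(c,u,v);return o+d*(z-o[2])/d[2]
def proj(c,p):
    V=np.array(c['view']);q=V[:3,:3]@np.array(p)+V[:3,3]
    return c['cx']+c['fx']*q[0]/-q[2], c['cy']+c['fy']*q[1]/q[2]
E
python3 - <<'E'
from h import *
for n in('scene','top'):
    c=snap(n,n+'0');print([k for k in c],c['fx'],c['view'])
print(state())
E
```

```text
['pixels', 'fx', 'fy', 'cx', 'cy', 'view'] 509.52854697783147 [[-0.83679436 -0.54720257 -0.01856209  0.50305533]
 [ 0.3325599  -0.53490545  0.77671106 -0.14521121]
 [-0.43494725  0.64377443  0.62958349 -1.00549584]
 [ 0.          0.          0.          1.        ]]
['pixels', 'fx', 'fy', 'cx', 'cy', 'view'] 536.3505501374359 [[-8.26869736e-03 -9.99965804e-01  1.37804559e-04  1.46355932e-01]
 [ 9.96910740e-01 -8.23267079e-03  7.81101742e-02 -4.89963940e-01]
 [-7.81063687e-02  7.83248236e-04  9.96944723e-01 -1.13096711e+00]
 [ 0.00000000e+00  0.00000000e+00  0.00000000e+00  1.00000000e+00]]
{'time': 0.1, 'joint_positions': array([-9.76391069e-01,  3.85459267e-01,  6.77201324e-03, -4.07022838e-04,
       -1.19401162e+00, -2.58602863e-01]), 'joint_vel': array([-0.00016265, -0.00100829,  0.00059665,  0.00099487,  0.00029764,
       -0.00052552]), 'joint_torque': array([-1.97484474e-04, -3.91690671e+01,  1.87936378e+01,  4.23185170e+00,
        1.34463250e-02, -7.34052333e-05]), 'position': array([ 0.20592484, -0.58990788,  0.40378884]), 'orientation': array([-2.21313687e-04, -1.67039348e-01,  9.85949753e-01,  9.44309988e-04]), 'contact_force': array([ 0.39848063,  0.18683426, -0.19915954]), 'moment': array([0.00287055, 0.03585989, 0.03289052]), 'finger_force': 0.0, 'finger_gap': 0.08707950761428061}
```

View pics/top0.png

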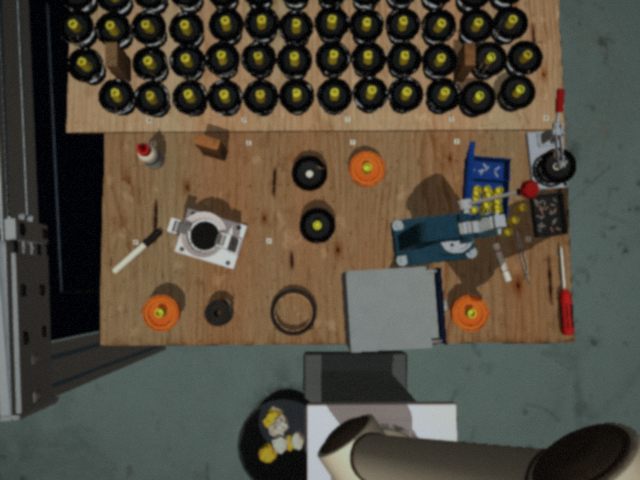

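View pics/scene0.png

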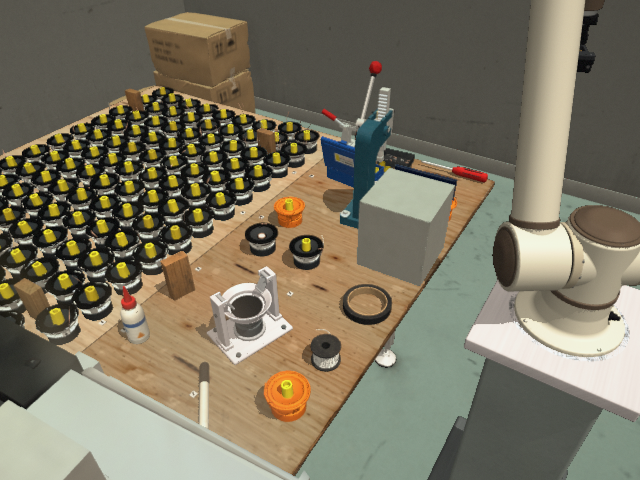

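Top view: the gauge driver is at (317,225), the bare one at (309,172) and the column at about (208,237), turned slightly. Next I'll enlarge the column and measure the gauge.

```bash
python3 - <<'E'
from h import *
t=pickle.load(open('pics/top0.pkl','rb'));s=pickle.load(open('pics/scene0.pkl','rb'))
def yel(c,u0,v0,r=14):
    p=c['pixels'].astype(int);m=(p[...,0]>110)&(p[...,1]>100)&(p[...,2]<80)
    vv,uu=np.nonzero(m);k=(abs(uu-u0)<r)&(abs(vv-v0)<r);return uu[k].mean(),vv[k].mean(),k.sum()
y=yel(t,317,225);print(y,atz(t,y[0],y[1],.058)); y=yel(s,306,245);print(y,atz(s,y[0],y[1],.055))
print('bare',atz(t,309,172,.049))
a=t['pixels'][195:275,160:255];b=s['pixels'][260:365,200:300]
A=cv2.resize(a,(475,400),interpolation=2);B=cv2.resize(b,(381,400),interpolation=2)
im=np.zeros((400,800,3),np.uint8);im[:,:400]=cv2.resize(a,(400,337),interpolation=2)[:1].repeat(400,0)*0
A=cv2.resize(a,(418,352),interpolation=2);im[:352,:418]=A;im[:,419:]=B
cv2.imwrite('pics/col.png',im[:,:,::-1])
E
```

```text
(np.float64(316.6896551724138), np.float64(224.9655172413793), np.int64(58)) [0.52572166 0.13606798 0.058     ]
(np.float64(306.1682242990654), np.float64(243.98130841121494), np.int64(107)) [0.52456603 0.13982597 0.055     ]
bare [0.63928142 0.15126146 0.049     ]
```

View pics/col.png

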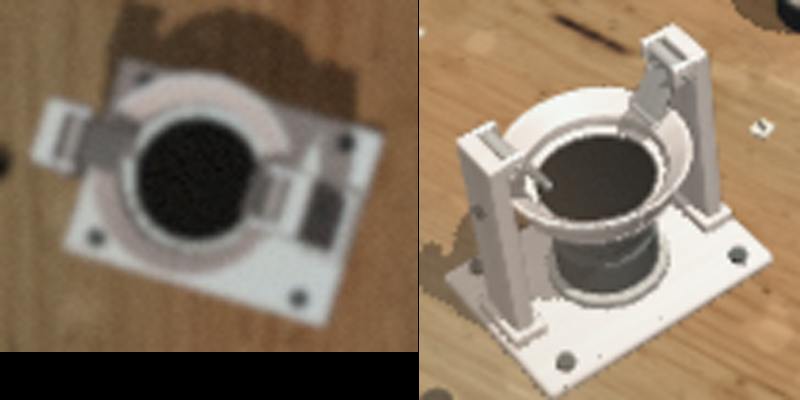

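```bash
python3 - <<'E'
from h import *
t=pickle.load(open('pics/top0.pkl','rb'));s=pickle.load(open('pics/scene0.pkl','rb'))
T=lambda a,b,z:atz(t,160+a/4.4,195+b/4.4,z)
S=lambda a,b,z:atz(s,200+(a-419)/3.81,260+b/3.81,z)
print('floor top',T(197,179,.07),'scene',S(598,178,.07))
P=[T(a,b,.010) for a,b in((65,245),(325,325),(383,128),(120,62))];print('base',np.mean(P,0),np.round(P,3))
d=(P[0]-P[1])+(P[3]-P[2]);print('yaw of +y axis',np.degrees(np.arctan2(-d[0],d[1])))
l,r=T(60,133,.126),T(283,205,.126);print('posts',l,r,(l+r)/2,np.degrees(np.arctan2(-(l-r)[0],(l-r)[1])))
P=[S(a,b,.010) for a,b in((446,272),(556,392),(772,258))];print((P[0]+P[2])/2,np.round(P,3))
E
```

```text
floor top [0.50416055 0.36591668 0.07      ] scene [0.50501138 0.36626136 0.07      ]
base [0.50442482 0.36520186 0.01      ] [[0.478 0.443 0.01 ]
 [0.438 0.315 0.01 ]
 [0.534 0.287 0.01 ]
 [0.568 0.417 0.01 ]]
yaw of +y axis -16.055441952113153
posts [0.51987407 0.41538801 0.126     ] [0.48704988 0.31643534 0.126     ] [0.50346198 0.36591167 0.126     ] -18.351509923350662
[0.50341761 0.36866163 0.01      ] [[0.57  0.416 0.01 ]
 [0.475 0.444 0.01 ]
 [0.436 0.321 0.01 ]]
```

Both cameras agree: column axis (0.504, 0.366), yaw about -17°, and driver at (0.525, 0.138). I'll rise above the press and cross over.

```bash
python3 -m crank '[{"slide":[0,0,-0.036],"rot":[0,0,0]},{"slide":[0,0,-0.036],"rot":[0,0,0]},{"slide":[0,0,-0.036],"rot":[0,0,0]},{"slide":[0,0,-0.036],"rot":[0,0,0]},{"slide":[0,0,-0.036],"rot":[0,0,0]},{"slide":[0,0,-0.036],"rot":[0,0,0]},{"slide":[0,0,0],"rot":[0,0,0]}]' 1 && python3 -m crank '[{"slide":[-0.027,0.029,0],"rot":[0,0,0]},{"slide":[-0.027,0.029,0],"rot":[0,0,0]},{"slide":[-0.027,0.029,0],"rot":[0,0,0]},{"slide":[-0.027,0.029,0],"rot":[0,0,0]},{"slide":[-0.027,0.029,0],"rot":[0,0,0]},{"slide":[-0.027,0.029,0],"rot":[0,0,0]},{"slide":[-0.027,0.029,0],"rot":[0,0,0]},{"slide":[-0.027,0.029,0],"rot":[0,0,0]},{"slide":[-0.027,0.029,0],"rot":[0,0,0]},{"slide":[-0.027,0.029,0],"rot":[0,0,0]},{"slide":[-0.027,0.029,0],"rot":[0,0,0]},{"slide":[-0.027,0.029,0],"rot":[0,0,0]},{"slide":[-0.027,0.029,0],"rot":[0,0,0]},{"slide":[-0.027,0.029,0],"rot":[0,0,0]},{"slide":[-0.027,0.029,0],"rot":[0,0,0]},{"slide":[-0.027,0.029,0],"rot":[0,0,0]},{"slide":[-0.027,0.029,0],"rot":[0,0,0]},{"slide":[-0.027,0.029,0],"rot":[0,0,0]},{"slide":[-0.027,0.029,0],"rot":[0,0,0]},{"slide":[-0.027,0.029,0],"rot":[0,0,0]}]'
```

```text
time: 0.68
position: [0.2048, -0.5893, 0.6291]
orientation: [0.001, -0.167, 0.986, -0.007]
contact_force: [-0.6, -0.5, 1.2]
finger_gap: 0.087
finger_force: 0.0
time: 2.35
position: [0.5249, 0.1375, 0.6203]
orientation: [-0.0, -0.167, 0.986, 0.0]
contact_force: [0.3, -0.3, 1.1]
finger_gap: 0.0872
finger_force: 0.0
```

```bash
python3 -m crank '[{"slide":[0,0,0.033],"rot":[0,0,-0.1175]},{"slide":[0,0,0.033],"rot":[0,0,-0.1175]},{"slide":[0,0,0.033],"rot":[0,0,-0.1175]},{"slide":[0,0,0.033],"rot":[0,0,-0.1175]},{"slide":[0,0,0.033],"rot":[0,0,-0.1175]},{"slide":[0,0,0.033],"rot":[0,0,-0.1175]},{"slide":[0,0,0.033],"rot":[0,0,-0.1175]},{"slide":[0,0,0.033],"rot":[0,0,-0.1175]},{"slide":[0,0,0],"rot":[0,0,0]},{"slide":[0,0,0],"rot":[0,0,0]}]'
python3 - <<'E'
from h import *
s=state();print(s['position'],s['joint_positions'])
from scipy.spatial.transform import Rotation as R
q=s['orientation'];print(R.from_quat([*q[1:],q[0]]).as_matrix().round(3))
c=snap('wrist','w0');p=c['pixels'].astype(int);m=((p[...,0]>110)&(p[...,1]>100)&(p[...,2]<80)).astype(np.uint8)
n,_,st,ce=cv2.connectedComponentsWithStats(m)
print([(tuple(ce[i].round(1)),st[i,4],atz(c,*ce[i],.058).round(4)) for i in range(1,n) if st[i,4]>30])
print(proj(c,[.525,.138,.06]))
E
```

```text
time: 3.18
position: [0.5246, 0.1353, 0.3555]
orientation: [-0.002, -0.594, 0.804, -0.0]
contact_force: [-0.3, 0.3, 1.0]
finger_gap: 0.087
finger_force: 0.0
[0.52455633 0.13531913 0.3555044 ] [ 5.52006009e-01  2.86987321e-01 -2.69230642e-01  5.16750949e-04
 -1.01905627e+00 -8.50049907e-01]
[[-0.293 -0.956 -0.004]
 [-0.956  0.293 -0.003]
 [ 0.004  0.003 -1.   ]]
[((np.float64(3.3), np.float64(2.5)), np.int32(50), array([ 0.6853, -0.0895,  0.058 ])), ((np.float64(337.4), np.float64(184.5)), np.int32(24349), array([0.4973, 0.1008, 0.058 ])), ((np.float64(132.2), np.float64(152.0)), np.int32(7424), array([0.6429, 0.0297, 0.058 ])), ((np.float64(542.3), np.float64(136.0)), np.int32(963), array([0.3361, 0.1114, 0.058 ])), ((np.float64(578.7), np.float64(156.3)), np.int32(273), array([0.3108, 0.1351, 0.058 ])), ((np.float64(558.5), np.float64(172.0)), np.int32(398), array([0.3273, 0.1427, 0.058 ])), ((np.float64(509.3), np.float64(205.7)), np.int32(1588), array([0.3686, 0.1583, 0.058 ])), ((np.float64(138.7), np.float64(254.5)), np.int32(3250), array([0.6738, 0.1079, 0.058 ])), ((np.float64
[... 157 characters left out ...]
0.058 ])), ((np.float64(90.8), np.float64(255.3)), np.int32(95), array([0.7128, 0.0968, 0.058 ])), ((np.float64(431.4), np.float64(269.6)), np.int32(70), array([0.4406, 0.1939, 0.058 ])), ((np.float64(7.9), np.float64(274.9)), np.int32(262), array([0.7889, 0.0919, 0.058 ])), ((np.float64(120.6), np.float64(322.9)), np.int32(625), array([0.7168, 0.1621, 0.058 ])), ((np.float64(520.7), np.float64(334.7)), np.int32(279), array([0.3765, 0.2792, 0.058 ])), ((np.float64(235.1), np.float64(372.2)), np.int32(2099), array([0.6372, 0.2403, 0.058 ])), ((np.float64(329.1), np.float64(372.8)), np.int32(233), array([0.5535, 0.2666, 0.058 ]))]
(np.float64(317.8534478081468), np.float64(237.95747907647117))
```

View pics/w0.png

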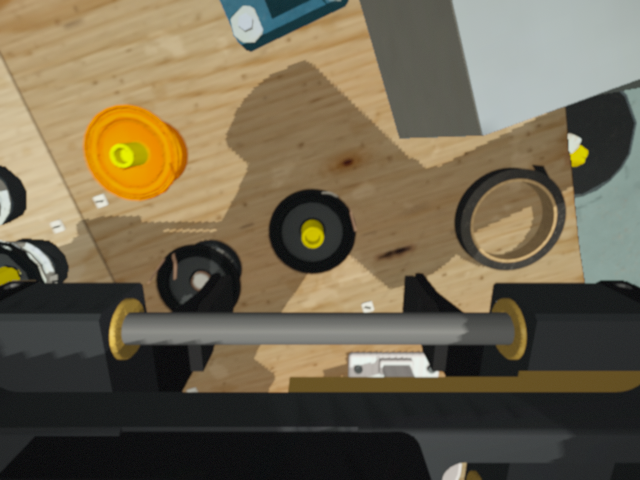

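The gauge is directly below at (312,234), between the fingers; the bare driver is at (200,275). Descending.

```bash
python3 -m crank '[{"slide":[-0.0017,-0.002,0.03],"rot":[0,0,0]},{"slide":[0,0,0.03],"rot":[0,0,0]},{"slide":[0,0,0.025],"rot":[0,0,0]},{"slide":[0,0,0.015],"rot":[0,0,0]},{"slide":[0,0,0.01],"rot":[0,0,0]},{"slide":[0,0,0],"rot":[0,0,0]},{"slide":[0,0,0],"rot":[0,0,0]},{"slide":[0,0,0],"rot":[0,0,0]}]' 0
python3 - <<'E'
from h import *
s=state();print(s['position'],s['orientation'],s['contact_force'])
c=snap('wrist','w1')
E
```

```text
time: 3.9
position: [0.528, 0.137, 0.2488]
orientation: [0.002, -0.595, 0.803, -0.0]
contact_force: [-0.2, 0.4, 0.6]
finger_gap: 0.0459
finger_force: 0.0
[0.52798093 0.13701287 0.24882962] [ 2.09143810e-03 -5.95498791e-01  8.03353371e-01 -4.21097205e-04] [-0.1979889   0.39794202  0.60123969]
```

View pics/w1.png

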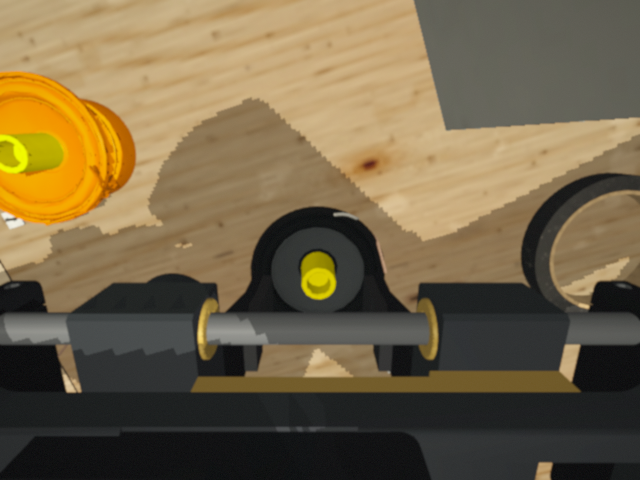

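```bash
python3 - <<'E'
from h import *
c=pickle.load(open('pics/w1.pkl','rb'));print(atz(c,319,284,.060),atz(c,318,270,.049))
s=state();V=np.array(c['view']);print(s['position'],s['joint_vel'].round(3),-V[:3,:3].T@V[:3,3])
E
```

```text
[0.52810166 0.13630601 0.06      ] [0.52759454 0.13268564 0.049     ]
[0.52783094 0.13692883 0.24874686] [-0.001  0.001 -0.009 -0.003  0.001  0.002] [0.50664677 0.06599554 0.22906266]
```

The gauge is within 1 mm of the tool axis. Descending the last 16 mm and gripping.

```bash
python3 -m crank '[{"slide":[0,0,0.01],"rot":[0,0,0]},{"slide":[0,0,0.0058],"rot":[0,0,0]},{"slide":[0,0,0],"rot":[0,0,0]},{"slide":[0,0,0],"rot":[0,0,0]},{"slide":[0,0,0],"rot":[0,0,0]}]' && python3 -m crank '[{"slide":[0,0,0],"rot":[0,0,0]},{"slide":[0,0,0],"rot":[0,0,0]},{"slide":[0,0,0],"rot":[0,0,0]},{"slide":[0,0,0],"rot":[0,0,0]},{"slide":[0,0,0],"rot":[0,0,0]},{"slide":[0,0,0],"rot":[0,0,0]},{"slide":[0,0,0],"rot":[0,0,0]},{"slide":[0,0,0],"rot":[0,0,0]}]' -1 40
```

```text
time: 4.37
position: [0.5273, 0.1367, 0.2313]
orientation: [0.0, -0.596, 0.803, -0.0]
contact_force: [-0.7, 0.1, 4.8]
finger_gap: 0.0437
finger_force: 2.2
time: 5.03
position: [0.5275, 0.1366, 0.2313]
orientation: [0.001, -0.596, 0.803, -0.0]
contact_force: [0.3, -0.2, 5.0]
finger_gap: 0.0166
finger_force: 40.6
```

```bash
python3 -m crank '[{"slide":[0,0,-0.02],"rot":[0,0,0]},{"slide":[0,0,-0.035],"rot":[0,0,0]},{"slide":[0,0,-0.035],"rot":[0,0,0]},{"slide":[0,0,-0.035],"rot":[0,0,0]},{"slide":[0,0,-0.03],"rot":[0,0,0]},{"slide":[0,0,-0.01],"rot":[0,0,0]},{"slide":[-0.0212,0.009,0],"rot":[0,0,0]},{"slide":[-0.0212,0.009,0],"rot":[0,0,0]},{"slide":[-0.0212,0.009,0],"rot":[0,0,0]},{"slide":[-0.0212,0.009,0],"rot":[0,0,0]},{"slide":[-0.0212,0.009,0],"rot":[0,0,0]},{"slide":[-0.0212,0.009,0],"rot":[0,0,0]},{"slide":[-0.0212,0.009,0],"rot":[0,0,0]},{"slide":[-0.0212,0.009,0],"rot":[0,0,0]},{"slide":[-0.0212,0.009,0],"rot":[0,0,0]},{"slide":[-0.0212,0.009,0],"rot":[0,0,0]},{"slide":[0,0,0],"rot":[0,0,0]},{"slide":[0,0,0],"rot":[0,0,0]},{"slide":[0,0,0],"rot":[0,0,0]},{"slide":[0,0,0],"rot":[0,0,0]}]'
python3 - <<'E'
from h import *
print(state()['position'],state()['contact_force'])
a=snap('scene','s1')['pixels'][170:400,150:400];b=snap('wrist','w2')['pixels']
im=np.hstack([cv2.resize(a,(435,400),interpolation=2),cv2.resize(b[:480,140:560],(350,400))])
cv2.imwrite('pics/v2.png',im[:,:,::-1])
E
```

```text
time: 6.7
position: [0.5025, 0.3647, 0.3946]
orientation: [-0.001, -0.595, 0.804, -0.0]
contact_force: [0.7, 0.2, -2.5]
finger_gap: 0.0165
finger_force: 40.0
[0.50254778 0.36467645 0.39458667] [ 0.6958495   0.24075458 -2.54663925]
```

View pics/v2.png

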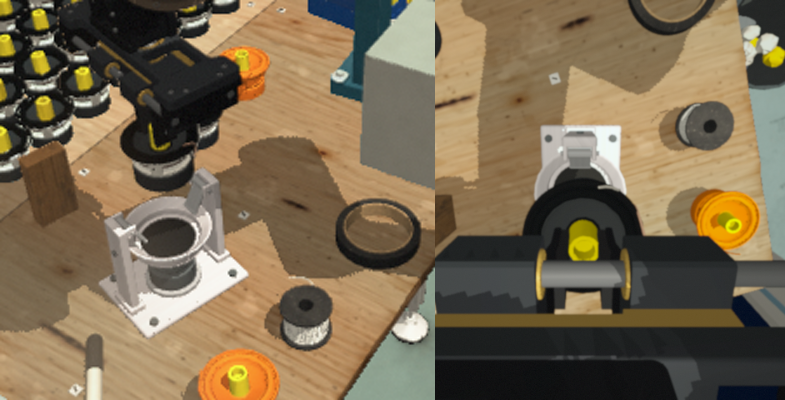

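```bash
python3 - <<'E'
from h import *
c=pickle.load(open('pics/w2.pkl','rb'))
a=atz(c,267.5,151.5,.01);b=atz(c,362,151.5,.01);print(a,b,np.linalg.norm(a-b)); d=b-a;y=np.array([-d[1],d[0],0])/np.linalg.norm(d)
print('yaw',np.degrees(np.arctan2(d[1],d[0])), (a+b)/2+.068*y,(a+b)/2-.068*y)
th=np.radians(-17);Rz=np.array([[np.cos(th),-np.sin(th),0],[np.sin(th),np.cos(th),0],[0,0,1]])
im=c['pixels'].copy()
for p in [(-.05,-.068,.01),(.05,-.068,.01),(.05,0,.01),(0,-.052,.126),(-.01,-.052,.126),(.01,-.052,.126)]:
    u=proj(c,Rz@p+[.504,.366,0]);print(p,np.round(u,1));cv2.circle(im,(int(u[0]),int(u[1])),2,(255,0,0),-1)
cv2.imwrite('pics/v3.png',cv2.resize(im[120:330,220:420],(760,598),interpolation=2)[:,:,::-1][:, :])
print(c['fx'])
E
```

```text
[0.53353195 0.2888427  0.01      ] [0.44106071 0.31708383 0.01      ] 0.09668759866753654
yaw 163.0170978004616 [0.46743446 0.23792861 0.01      ] [0.5071582  0.36799792 0.01      ]
(-0.05, -0.068, 0.01) [366.1 148.7]
(0.05, -0.068, 0.01) [268.2 148.6]
(0.05, 0, 0.01) [270.6 214. ]
(0, -0.052, 0.126) [316.8 175.5]
(-0.01, -0.052, 0.126) [330.9 175.5]
(0.01, -0.052, 0.126) [302.8 175.5]
346.82978709676354
```

View pics/v3.png

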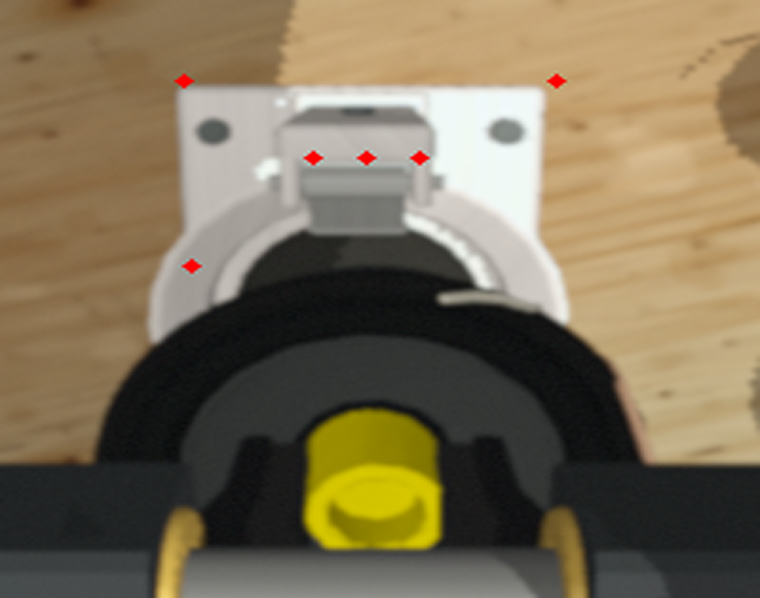

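The wrist view puts the column about 2 mm further along +x, so I'll correct for that and lower the driver to just above the cup floor.

```bash
python3 -m crank '[{"slide":[-0.003,-0.0026,0],"rot":[0,0,0]},{"slide":[0,0,0.015],"rot":[0,0,0]},{"slide":[0,0,0.02],"rot":[0,0,0]},{"slide":[0,0,0.015],"rot":[0,0,0]},{"slide":[0,0,0.01],"rot":[0,0,0]},{"slide":[0,0,0.008],"rot":[0,0,0]},{"slide":[0,0,0],"rot":[0,0,0]},{"slide":[0,0,0],"rot":[0,0,0]},{"slide":[0,0,0],"rot":[0,0,0]}]' && python3 -m crank '[{"slide":[0,0,0.005],"rot":[0,0,0]},{"slide":[0,0,0.005],"rot":[0,0,0]},{"slide":[0,0,0.005],"rot":[0,0,0]},{"slide":[0,0,0.005],"rot":[0,0,0]},{"slide":[0,0,0],"rot":[0,0,0]},{"slide":[0,0,0],"rot":[0,0,0]},{"slide":[0,0,0],"rot":[0,0,0]}]'
```

```text
time: 7.55
position: [0.5063, 0.3679, 0.3291]
orientation: [0.001, -0.596, 0.803, 0.0]
contact_force: [0.5, -0.3, -3.1]
finger_gap: 0.0164
finger_force: 40.1
time: 8.13
position: [0.5059, 0.3676, 0.3075]
orientation: [-0.001, -0.595, 0.803, -0.0]
contact_force: [-0.3, 0.1, -3.7]
finger_gap: 0.0162
finger_force: 40.0
```

```bash
python3 -m crank '[{"slide":[0,0,0.004],"rot":[0,0,0]},{"slide":[0,0,0.004],"rot":[0,0,0]},{"slide":[0,0,0.004],"rot":[0,0,0]},{"slide":[0,0,0],"rot":[0,0,0]},{"slide":[0,0,0],"rot":[0,0,0]},{"slide":[0,0,0],"rot":[0,0,0]}]' && python3 -m crank '[{"slide":[0,0,0.004],"rot":[0,0,0]},{"slide":[0,0,0.004],"rot":[0,0,0]},{"slide":[0,0,0.004],"rot":[0,0,0]},{"slide":[0,0,0],"rot":[0,0,0]},{"slide":[0,0,0],"rot":[0,0,0]},{"slide":[0,0,0],"rot":[0,0,0]}]'
```

```text
time: 8.63
position: [0.5062, 0.3678, 0.2969]
orientation: [0.001, -0.596, 0.803, -0.0]
contact_force: [-0.8, 0.1, 2.9]
finger_gap: 0.0165
finger_force: 41.3
time: 9.13
position: [0.5062, 0.3678, 0.2855]
orientation: [0.001, -0.596, 0.803, -0.0]
contact_force: [-2.4, -1.0, 7.1]
finger_gap: 0.0163
finger_force: 42.1
```

```bash
python3 -m crank '[{"slide":[0,0,0.004],"rot":[0,0,0]},{"slide":[0,0,0.004],"rot":[0,0,0]},{"slide":[0,0,0.004],"rot":[0,0,0]},{"slide":[0,0,0.003],"rot":[0,0,0]},{"slide":[0,0,0],"rot":[0,0,0]},{"slide":[0,0,0],"rot":[0,0,0]},{"slide":[0,0,0],"rot":[0,0,0]}]'
python3 - <<'E'
from h import *
a=snap('scene','s2')['pixels'][200:380,180:320]
cv2.imwrite('pics/v4.png',cv2.resize(a,(466,599),interpolation=2)[:,:,::-1])
E
```

```text
time: 9.72
position: [0.5062, 0.3679, 0.271]
orientation: [0.001, -0.596, 0.803, -0.0]
contact_force: [-2.5, -1.3, 9.8]
finger_gap: 0.0164
finger_force: 42.7
```

View pics/v4.png

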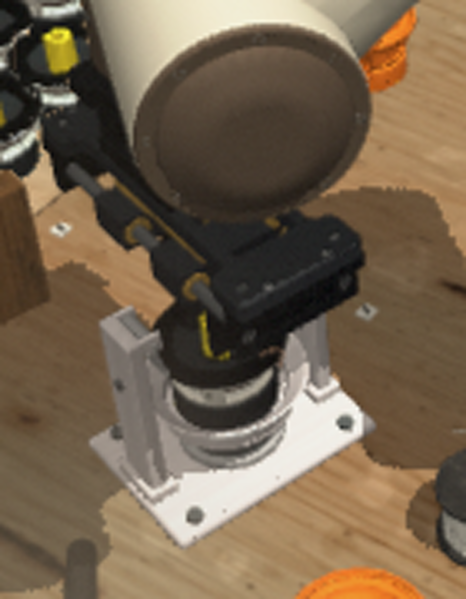

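The driver is level in the cup between the posts. I'll push 2.5 mm more for margin.

```bash
python3 -m crank '[{"slide":[0,0,0.0025],"rot":[0,0,0]},{"slide":[0,0,0],"rot":[0,0,0]},{"slide":[0,0,0],"rot":[0,0,0]},{"slide":[0,0,0],"rot":[0,0,0]}]' && python3 -m crank '[{"slide":[0,0,-0.002],"rot":[0,0,0]},{"slide":[0,0,-0.002],"rot":[0,0,0]},{"slide":[0,0,-0.001],"rot":[0,0,0]},{"slide":[0,0,0],"rot":[0,0,0]},{"slide":[0,0,0],"rot":[0,0,0]},{"slide":[0,0,0],"rot":[0,0,0]}]'
```

```text
time: 10.1
position: [0.5062, 0.3679, 0.2693]
orientation: [0.001, -0.596, 0.803, -0.0]
contact_force: [-3.1, -2.2, 13.2]
finger_gap: 0.0167
finger_force: 43.6
time: 10.6
position: [0.5062, 0.3678, 0.2737]
orientation: [0.001, -0.596, 0.803, -0.0]
contact_force: [-3.6, -2.0, 9.4]
finger_gap: 0.0168
finger_force: 42.8
```

```bash
python3 -m crank '[{"slide":[0,0,-0.0015],"rot":[0,0,0]},{"slide":[0,0,0],"rot":[0,0,0]},{"slide":[0,0,0],"rot":[0,0,0]},{"slide":[0,0,0],"rot":[0,0,0]}]'
```

```text
time: 10.93
position: [0.5063, 0.3679, 0.2738]
orientation: [0.001, -0.596, 0.803, -0.0]
contact_force: [-0.2, -0.3, 6.5]
finger_gap: 0.0163
finger_force: 42.1
```

```bash
python3 -m crank '[{"slide":[0,0,-0.002],"rot":[0,0,0]},{"slide":[0,0,0],"rot":[0,0,0]},{"slide":[0,0,0],"rot":[0,0,0]},{"slide":[0,0,0],"rot":[0,0,0]}]'
```

```text
time: 11.27
position: [0.5064, 0.3679, 0.2741]
orientation: [0.0, -0.595, 0.803, 0.0]
contact_force: [5.1, 1.9, -6.1]
finger_gap: 0.0164
finger_force: 40.0
```

It is caught: the force reverses when I lift. Easing back to neutral, releasing and rising.

```bash
python3 -m crank '[{"slide":[0,0,0.0015],"rot":[0,0,0]},{"slide":[0,0,0],"rot":[0,0,0]},{"slide":[0,0,0],"rot":[0,0,0]}]' && python3 -m crank '[{"slide":[0,0,0],"rot":[0,0,0]},{"slide":[0,0,0],"rot":[0,0,0]},{"slide":[0,0,0],"rot":[0,0,0]},{"slide":[0,0,0],"rot":[0,0,0]},{"slide":[0,0,0],"rot":[0,0,0]}]' -0.2 && python3 -m crank '[{"slide":[0,0,-0.01],"rot":[0,0,0]},{"slide":[0,0,-0.02],"rot":[0,0,0]},{"slide":[0,0,-0.03],"rot":[0,0,0]},{"slide":[0,0,-0.03],"rot":[0,0,0]},{"slide":[0,0,-0.03],"rot":[0,0,0]},{"slide":[0.03,0,-0.02],"rot":[0,0,0]},{"slide":[0.03,0,0],"rot":[0,0,0]},{"slide":[0.03,0,0],"rot":[0,0,0]},{"slide":[0.03,0,0],"rot":[0,0,0]},{"slide":[0,0,0],"rot":[0,0,0]},{"slide":[0,0,0],"rot":[0,0,0]},{"slide":[0,0,0],"rot":[0,0,0]}]'
python3 - <<'E'
from h import *
a=snap('scene','s3')['pixels'][220:375,180:340];b=snap('top','t3')['pixels'][150:280,160:340]
im=np.hstack([cv2.resize(a,(400,388),interpolation=2),cv2.resize(b,(400,388),interpolation=2)])
cv2.imwrite('pics/v5.png',im[:,:,::-1])
E
```

```text
time: 11.52
position: [0.5063, 0.3678, 0.2739]
orientation: [0.001, -0.596, 0.803, -0.0]
contact_force: [4.3, 0.4, -0.3]
finger_gap: 0.0164
finger_force: 40.3
time: 11.93
position: [0.5056, 0.3675, 0.2738]
orientation: [-0.0, -0.596, 0.803, -0.0]
contact_force: [-0.7, 0.2, 3.9]
finger_gap: 0.0336
finger_force: 2.2
time: 12.93
position: [0.4712, 0.2528, 0.4137]
orientation: [0.0, -0.595, 0.803, 0.0]
contact_force: [0.5, 0.4, 0.8]
finger_gap: 0.0353
finger_force: 0.0
```

View pics/v5.png

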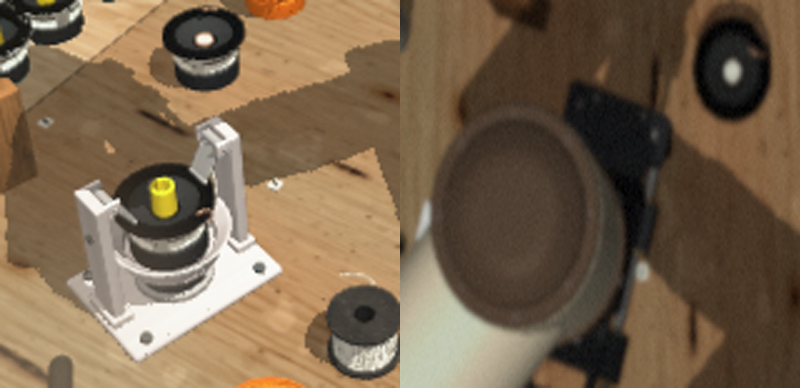

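```bash
python3 - <<'E'
from h import *
c=pickle.load(open('pics/s3.pkl','rb'))
for z in(.102,.130):
  print(z,np.round((np.array(proj(c,[.505,.367,z]))-[180,220])*2.5))
for dx in(-.038,.038):
  th=np.radians(-17);print(np.round((np.array(proj(c,[.505+dx*np.cos(th),.367+dx*np.sin(th),.091]))-[180,220])*2.5), np.round((np.array(proj(c,[.505-dx*np.sin(th),.367+dx*np.cos(th),.091]))-[180,220])*2.5))
E
```

```text
0.102 [162. 187.]
0.13 [158. 159.]
[194. 226.] [206. 174.]
[136. 170.] [120. 222.]
```

The gauge top appears at (162,184), against (162,187) predicted for a caught driver and (158,159) for an uncaught one. Both tongues are over the rim, and the bare driver hasn't moved.

```bash
python3 -c "
from workcell import *
print(hand_in())"
```

```text
the job is handed in; nothing more can be done
None
```

The gauge driver is in the spring column, held down level by both tongues as far as the final picture shows. The hand is clear, the bare driver was not touched, and the job was handed in at about 13 s; no verdict came back.

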